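Turn the drying flag of the clay motorcycle

ROBOT

A 6-joint arm with a two-finger parallel gripper is mounted at the origin on the work surface. World frame = base frame: x ahead of the robot, y to its left, z up, the work surface at z = 0. Lengths are in m, angles in rad, forces in N, time in s.
With the tool pointing down it reaches from about 0.35 to 1 m from the base axis. Payload 7.1 kg.
Tool frame: the origin (TCP) lies between the finger pads; the fingertips stand env.finger_overhang ahead of it and the grasp point (between the pads) is the TCP (env.finger_overhang is the distance from the TCP to the fingertips, in m); z points along the fingers, y is the line along which they close (so a half turn about z gives the same grasp; the last joint's range is limited). The gripper opens to 85 mm and grips with 20 to 120 N. Pads are 22 mm wide; open, the fingers measure 114 mm over their backs; the gripper's body (76 mm by 85 mm) begins 54 mm behind the grasp point. The pads swing forward as they close: fully open they stand 13 mm farther back than shut.
Start: joints at [1.131, 0.423, 1.63, -0, 1.089, -0.019], TCP at [0.255, 0.57, 0.211] pointing down, gripper open.
Joint ranges: [-3, 3], [-0.9, 2.11], [0.09, 2.58], [-1.31, 4.45], [0.11, 2.69], [-2.54, 2.54]. Speed limits (rad/s): [2.39, 2.39, 3.01, 3.14, 3.14, 3.14].

INTERFACE

Orientations are given as a unit quaternion [x, y, z, w].
In Python, from plant import status, vision, ticket, finder, env gives the robot as it stands. The module is installed in compiled form; this text tells all that it offers.
- The arm moves only by the tool servo_tool, never from a script. Its arguments are lists of equal length, an entry for each row: "dp": the shift along the world's x, y, z in units of 40 mm (1.0 is 40 mm), a list of three; "rotation": the turn, a rotation vector about the world's x, y, z in units of 6 degrees (1.0 is 6 degrees), a list of three. In form: {"dp": [[x, y, z], ...], "rotation": [[ax, ay, az], ...]}. A call has exactly 8 rows; each row shifts and turns the commanded pose from where the row before left it; what a row does not reach is not made up. A row lasts 1/12 s, in which the tool goes at most 41.7 mm and 7.16 degrees, less where a joint would pass 70% of its speed; a pose out of reach is approached as far as the arm can. A call is refused whole if a number of a shift passes 1 or a number of a turn 1, either way. A call with a gripper value outside its range is refused whole. "jaw" is the opening, from 0 (shut) to 1 (fully open), set as the call begins (left out, the last holds). The fingers move at their own pace and stop on an object; "grip_force" is the grip in N (left out, the last holds). Time passes only in rows, so rows that do not move let the fingers close, or fill a call up. It gives the time, the measured TCP pose, the force, the opening and the grip force at its end, in the units of the state.
- status.read_state(): the state, without advancing time (a new reading comes with each control period).
- vision.camera(name): name is "scene" or "side" or "wrist"; returns (picture, depth): 480x640x3 uint8, red, green, blue; 480x640 float32, m along the optical axis (not along the pixel's ray), 0 where there is no reading.
- vision.get_calibration(name): a dict with "fx", "fy", "cx", "cy" (pixels), "dist" ([k1, k2, p1, p2, k3] as OpenCV has them; the pictures are not rectified), "view" (4x4, takes a point from world to camera coordinates). Camera axes: x right, y up, looking along -z (the intrinsics and any distortion apply to the point x, -y, -z); pixel columns grow to the right and rows downward; lengths in m; the calibration is good to about 2 mm. A picture is of the moment at which its call begins: read the wrist's pose just before it. get_calibration takes no time and is no camera call; for the wrist camera it gives the pose at the moment of the call.
- ticket.finish_job(): hands the job in; it is judged then, once.
Trained networks look in the newest picture that a camera, given by its name, has taken for a name from the list of things; names that differ only in an ending like _2 or _b are one class to them, and where a whole thing is asked for, a point or a joint stands for the part that bears it (a point fixed in the world has none). Each returns a list of dicts, best first, with "confidence" (0 to 1); they miss things now and then, are a little off and sometimes report something else, mostly with a low value. They report only what shows in the picture. A call takes as long as a camera call.
- finder.spot_in(camera, thing): "box" ([left, top, right, bottom] in pixels, round what is visible of it).
- finder.outline_of(camera, thing): "pixels" (480x640 bool, what is visible of it) and "box" ([left, top, right, bottom] in pixels, round what is visible of it).
- finder.mark_of(camera, thing): "location" ([column, row] in pixels: a listed point, or the origin of a listed thing).
The state is a dict: "t": time; "q": joint angles; "qd": joint speeds; "tau": joint torques, N m; "ee_pos": TCP position; "tool_rot": TCP orientation; "contact_force": force on the tool from outside, world axes, zero at the start; "ft_torque": the same for the moment, N m; "opening": finger opening in m; "finger_force": force on a finger pad.
Only numpy, scipy, OpenCV 4.12 (cv2) and the standard library are available. Lean on these libraries where they do the work, as an engineer would, in place of code of your own. Each camera call takes 0.05 s, during which the arm holds its last target. There are 200 camera calls.

TASK

The little clay motorcycle is dry: with your fingertips, push the hinged flag in front of its board right over its hinge, without flicking it, so that it lies flat on the other side with its green face up. Leave the owl's flag, both clay figures and everything lying about the bench where they are, and finish with your hand clear.

Things in the scene. Friction and masses are not known exactly. Their poses are not given: they have to be found in the camera images.
- flag_bike (a joint): Angle of the flag on the clay motorcycle's board: 0 = level to the right of the hinge as the robot sees it, orange face up; pi/2 = upright; pi = level to the left, green face with white disc up. Stops at 0 and pi; starts at 0 to 0.25. The hinge is stiff (0.035 N m, some 0.5 N at the free edge): the flag stays where it is left.
- bike_pivot (a point): Middle of the hinge axis of the motorcycle's flag, 95 mm above the table. z up, y along the hinge towards the robot, x the way the flag is turned over (left). The fixed wooden board is 16 mm thick, x = +-85, y = -70 to -230 mm; a tongue x = +-25, y to +55 mm, carries the hinge. Beside it the table is free under the flag. Posts 18 x 10 mm at y = +-40 mm, tops 8 mm above the axis.
- bike_flag_edge (a point): Middle of the free edge of the motorcycle's flag, mid-thickness; moves with the flag. The flag is a stiff plastic plate 60 mm wide along the hinge, 5 mm thick, its free edge 95 mm from the hinge axis, with a barrel of 6.5 mm radius on the axis.
- flag_owl (a joint): Angle of the flag on the clay owl's board: 0 = level to the right of the hinge as the robot sees it, orange face up; pi/2 = upright; pi = level to the left, green face with white disc up. Stops at 0 and pi; starts at 0 to 0.25. The hinge is stiff (0.035 N m, some 0.5 N at the free edge): the flag stays where it is left.
- owl_pivot (a point): Middle of the hinge axis of the owl's flag, 95 mm above the table. z up, y along the hinge towards the robot, x the way the flag is turned over (left). The fixed wooden board is 16 mm thick, x = +-85, y = -70 to -230 mm; a tongue x = +-25, y to +55 mm, carries the hinge. Beside it the table is free under the flag. Posts 18 x 10 mm at y = +-40 mm, tops 8 mm above the axis.
- owl_flag_edge (a point): Middle of the free edge of the owl's flag, mid-thickness; moves with the flag. The flag is a stiff plastic plate 60 mm wide along the hinge, 5 mm thick, its free edge 95 mm from the hinge axis, with a barrel of 6.5 mm radius on the axis.
- bike: Small reddish-brown clay motorcycle, 131 mm long, 72 mm high, 62 mm over the handlebar, standing loose on its board 150 mm behind the hinge; origin under its middle, x along it.
- owl: Small clay owl, 58 mm wide, about 83 mm high, standing loose on the other board 150 mm behind the hinge; origin under its centre.
- clay_ring_a: Reddish clay ring lying on the table, 44 mm across, 14 mm high; origin under its centre.
- clay_ring_b: A second clay ring like the first.
- loop_tool: Loop tool lying on the table: bone-coloured handle, steel wire loop; 180 mm long, 10 mm high; origin on its underside near the middle, x along it.
- wood_knife: Wooden modelling knife lying on the table, 165 mm long, 17 mm wide, 10 mm high; origin on its underside, x along it.
- slip_jar: Amber glass jar with white lid standing on the table, 66 mm across, 85 mm high; origin under its centre.

How it is judged:
At the end, for the whole second after the job is handed in: The motorcycle's flag lies turned over, green up, within 0.14 rad (8 degrees) of its far stop and at rest; the clay figures and the edge of the owl's flag are within 12 mm, and the loose things on the table within 25 mm, of where they were (value of joint flag_bike above 3 rad and velocity of joint flag_bike between -0.1 and 0.1 rad/s and distance of each of bike, owl, owl_flag_edge from where it was at the start of the episode below 0.012 m and distance of each of clay_ring_a, clay_ring_b, loop_tool, wood_knife, slip_jar from where it was at the start of the episode below 0.025 m); the robot touches nothing.
It fails at once if a clay figure is shifted, lifted or knocked (moved over 12 mm or tilted over 0.2 rad) (distance of any of bike, owl from where it was at the start of the episode above 0.012 m or angle between any of bike, owl's own z axis and vertical above 0.2 rad).
It fails at once if the owl's flag is turned (its edge moves over 12 mm) (distance of owl_flag_edge from where it was at the start of the episode above 0.012 m).
It fails at once if a loose thing on the table is pushed away, lifted or carried (moved over 25 mm) (distance of any of clay_ring_a, clay_ring_b, loop_tool, wood_knife, slip_jar from where it was at the start of the episode above 0.025 m).
It fails at once if the flag is flicked (faster than 8 rad/s) (velocity of joint flag_bike above 8 rad/s or velocity of joint flag_bike below -8 rad/s).
It also fails if it takes over 48 s, if anything falls off the work surface, if the arm or the gripper's body presses on something with over 40 N, if the wrist force passes 120 N, or if a joint passes its speed limit or range.

## Working session

There is one attempt and no reset: what is moved stays moved. The work goes in short steps, Python scripts to look and compute and a tool call to move; the robot and the scene stay as the last step left them, time stands still between calls to the robot, and variables do not carry over. Pictures are saved under pics/ and viewed, at most 10 in all, crops included, and the job is handed in when it is done.

Besides the shell and the picture viewer there is one more tool, called after "Emit:" as name(argument=value, ...) on one line, values as JSON. servo_tool: Moves the arm, as the interface text tells. Its arguments: {"type":"object","properties":{"dp":{"type":"array","items":{"type":"array","items":{"type":"number"}}},"rotation":{"type":"array","items":{"type":"array","items":{"type":"number"}}},"jaw":{"type":"number"},"grip_force":{"type":"number"}},"required":["dp","rotation"]}

```bash
mkdir -p pics; cat > h.py <<'E'
import numpy as np, cv2
from plant import status, vision, ticket, finder, env
def ray(cam,px):
    c=vision.get_calibration(cam);K=np.array([[c['fx'],0,c['cx']],[0,c['fy'],c['cy']],[0,0,1]])
    u=cv2.undistortPoints(np.array([[px]],float),K,np.array(c['dist']))[0,0]
    V=np.linalg.inv(np.array(c['view']));d=np.array([u[0],-u[1],-1.])
    return V[:3,3],V[:3,:3]@d
def pz(cam,px,z):
    o,d=ray(cam,px);return o+d*(z-o[2])/d[2]
def pd(cam,px,D):
    o,d=ray(cam,px);return o+d*D[int(round(px[1])),int(round(px[0]))]
def tri(a,b):
    (o1,d1),(o2,d2)=a,b
    s=np.linalg.lstsq(np.stack([d1,-d2],1),o2-o1,rcond=None)[0]
    p,q=o1+d1*s[0],o2+d2*s[1];return (p+q)/2,np.linalg.norm(p-q)
E
python3 - <<'E'
from h import *
np.set_printoptions(precision=4,suppress=True)
s=status.read_state();print(s['t'],s['ee_pos'],s['tool_rot'],s['opening'],env.finger_overhang)
for cam in ['scene','side']:
    im,D=vision.camera(cam);cv2.imwrite(f'pics/{cam}0.png',im[:,:,::-1])
    print(cam, np.linalg.inv(np.array(vision.get_calibration(cam)['view']))[:3,3])
    for n in ['bike_pivot','bike_flag_edge','owl_pivot','owl_flag_edge','bike','owl','slip_jar']:
        for r in finder.mark_of(cam,n)[:2]:
            px=r['location'];print(n,round(r['confidence'],2),np.round(px),pd(cam,px,D),pz(cam,px,.095 if 'pivot' in n or 'edge' in n else .103 if n!='slip_jar' else 0))
E
```

```text
0.0 [0.2551 0.57   0.2106] [ 0.2089  0.9779 -0.0008 -0.0002] 0.0852390888039024 0.019
scene [ 1.0233 -0.7072  1.2649]
bike_pivot 0.69 [239. 274.] [ 0.4855 -0.208   0.1033] [ 0.4817 -0.2044  0.095 ]
bike_flag_edge 0.95 [222. 301.] [ 0.5041 -0.2932  0.1123] [ 0.4962 -0.287   0.095 ]
bike_flag_edge 0.27 [344. 270.] [ 0.6655 -0.0005  0.0113] [ 0.6893 -0.0477  0.095 ]
owl_pivot 0.64 [333. 164.] [0.4765 0.228  0.1032] [0.4727 0.2346 0.095 ]
owl_flag_edge 0.7 [310. 181.] [0.4119 0.2112 0.0049] [0.4556 0.1455 0.095 ]
bike 0.9 [293. 311.] [ 0.6375 -0.1949  0.0488] [ 0.6547 -0.2177  0.103 ]
owl 0.96 [367. 209.] [0.6239 0.1779 0.055 ] [0.6397 0.1428 0.103 ]
owl 0.54 [190. 406.] [ 0.5674 -0.5126  0.0011] [ 0.6042 -0.5282  0.103 ]
slip_jar 0.64 [402. 144.] [0.5756 0.4817 0.0287] [0.5652 0.5093 0.    ]
side [ 0.2294 -0.8647  0.6502]
bike_pivot 0.56 [316. 300.] [ 0.4803 -0.213   0.0999] [ 0.4826 -0.2072  0.095 ]
bike_flag_edge 0.98 [344. 319.] [ 0.5512 -0.2001  0.02  ] [ 0.5129 -0.2792  0.095 ]
owl_pivot 0.9 [258. 208.] [0.474  0.2264 0.0995] [0.476  0.2354 0.095 ]
owl_flag_edge 0.87 [263. 217.] [0.4681 0.1487 0.1108] [0.4751 0.1783 0.095 ]
bike 0.19 [344. 316.] [ 0.5054 -0.294   0.1156] [ 0.5119 -0.2805  0.103 ]
owl 0.59 [308. 227.] [0.6059 0.1846 0.0363] [0.565  0.0706 0.103 ]
slip_jar 0.98 [262. 194.] [0.5463 0.4757 0.0232] [0.5581 0.5254 0.    ]
slip_jar 0.66 [315. 302.] [ 0.4756 -0.2195  0.102 ] [ 0.5214 -0.0994  0.    ]
```

```bash
python3 - <<'E'
from h import *
np.set_printoptions(precision=4,suppress=True)
print(tri(ray('scene',[222,301]),ray('side',[344,319])))
# orange mask of depth points
for cam in ['scene','side']:
    im=cv2.imread(f'pics/{cam}0.png')
    cv2.imwrite(f'pics/{cam}0c.png',cv2.resize(im[100:440,100:500],(800,680))[:600])
    im,D=vision.camera(cam)
    r=finder.outline_of(cam,'bike_flag_edge')
    for x in r[:2]:
        m=x['pixels']; ys,xs=np.nonzero(m);P=np.array([pd(cam,(a,b),D) for a,b in zip(xs,ys) if D[b,a]>0])
        print(cam,x['confidence'],x['box'],len(P),np.percentile(P,[2,50,98],axis=0))
        hsv=cv2.cvtColor(im,cv2.COLOR_RGB2HSV); print(np.median(hsv[m],0))
        rect=cv2.minAreaRect(P[P[:,2]>.08][:,:2].astype(np.float32)); print(rect)
E
```

```text
(array([ 0.5041, -0.2947,  0.1103]), np.float64(0.0026577564846215597))
scene 0.75 [213.4, 268.0, 249.8, 310.1] 835 [[ 0.4604 -0.2953  0.098 ]
 [ 0.4941 -0.2493  0.1076]
 [ 0.5252 -0.2006  0.1177]]
[ 13.  167.5 128. ]
((0.49248895049095154, -0.24780891835689545), (0.06107131019234657, 0.10128399729728699), 11.59110164642334)
side 0.94 [305.5, 289.2, 358.6, 323.0] 969 [[ 0.4604 -0.2987  0.0164]
 [ 0.493  -0.2518  0.1078]
 [ 0.5278 -0.1467  0.1162]]
[ 11.  128.5 183. ]
((0.49767762422561646, -0.24934406578540802), (0.07190535217523575, 0.10000898689031601), 7.758022785186768)
```

View pics/scene0.png

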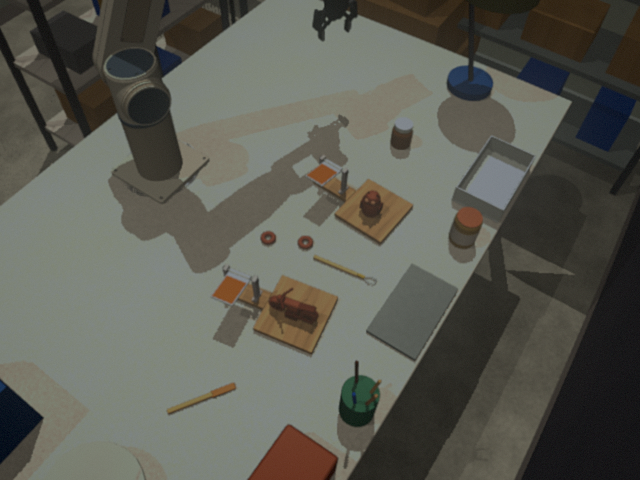

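View pics/side0.png

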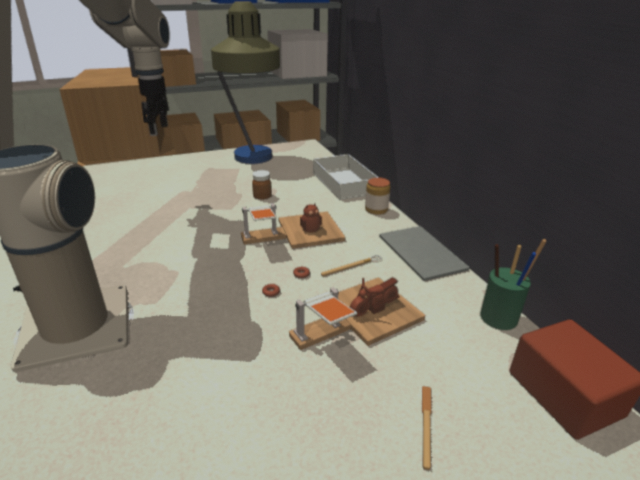

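The scene view shows the motorcycle's flag, orange up, at about (232,288), with the bike at (295,307). The side view shows the same flag at (332,308). From these I get the pivot at about (0.484,-0.205) and the flag edge at about (0.504,-0.296,0.111), with the hinge along (0.98,0.20). Next I cross over high with the jaw shut.

Emit:
servo_tool(dp=[[0.28,-0.6,0.4],[0.28,-0.95,0.4],[0.28,-0.95,0.4],[0.28,-0.95,0.4],[0.28,-0.95,0.3],[0.28,-0.95,0.3],[0.28,-0.95,0.1],[0.28,-0.95,0]], rotation=[[0,0,-0.38],[0,0,-0.38],[0,0,-0.38],[0,0,-0.38],[0,0,-0.38],[0,0,-0.38],[0,0,-0.38],[0,0,-0.38]], jaw=0)

```text
t: 1.67
ee_pos: [0.3447, 0.2821, 0.3038]
tool_rot: [0.362, 0.932, 0.001, 0.001]
contact_force: [0.6, -0.6, -0.4]
opening: 0.0
finger_force: 0.0
```

Emit:
servo_tool(dp=[[0.28,-0.95,0],[0.28,-0.95,0],[0.28,-0.95,0],[0.28,-0.95,0],[0.28,-0.95,0],[0.28,-0.95,0],[0.28,-0.95,0],[0.28,-0.95,0]], rotation=[[0,0,-0.38],[0,0,-0.38],[0,0,-0.38],[0,0,-0.38],[0,0,-0.38],[0,0,-0.38],[0,0,-0.38],[0,0,-0.38]])

```text
t: 2.33
ee_pos: [0.4338, -0.0227, 0.3026]
tool_rot: [0.505, 0.863, 0.0, 0.0]
contact_force: [1.6, -0.2, -0.8]
opening: 0.0
finger_force: 0.0
```

Emit:
servo_tool(dp=[[0.28,-0.95,0],[0.28,-0.95,0],[0.28,-0.95,0],[0.28,-0.95,0],[0.28,-0.95,0],[0.28,-0.95,0],[0.28,-0.95,0],[0.28,-0.95,0]], rotation=[[0,0,-0.38],[0,0,-0.38],[0,0,-0.38],[0,0,-0.38],[0,0,-0.38],[0,0,-0.38],[0,0,-0.38],[0,0,-0.38]])

```text
t: 3.0
ee_pos: [0.5234, -0.3268, 0.3022]
tool_rot: [0.636, 0.772, 0.0, 0.0]
contact_force: [1.2, -0.2, 0.1]
opening: -0.0002
finger_force: 0.0
```

Emit:
servo_tool(dp=[[0,-0.25,0],[0,-0.25,0],[0,-0.25,0],[0,-0.25,0],[0,-0.25,0],[0,-0.25,0],[0,-0.25,0],[0,-0.25,0]], rotation=[[0.98,0.2,0],[0.98,0.2,0],[0.98,0.2,0],[0.98,0.2,0],[0.98,0.2,0],[0.98,0.2,0],[0.98,0.2,0],[0.98,0.2,0]])

```text
t: 3.67
ee_pos: [0.5231, -0.4059, 0.3026]
tool_rot: [0.579, 0.705, 0.258, -0.317]
contact_force: [-0.1, 0.0, -1.1]
opening: 0.0003
finger_force: 0.0
```

Emit:
servo_tool(dp=[[0,0,-0.5],[0,0,-0.5],[0,0,-0.5],[0,0,-0.5],[0,0,-0.5],[0,0,0],[0,0,0],[0,0,0]], rotation=[[0.98,0.2,0],[0.98,0.2,0],[0,0,0],[0,0,0],[0,0,0],[0,0,0],[0,0,0],[0,0,0]])

```text
t: 4.33
ee_pos: [0.524, -0.4048, 0.2047]
tool_rot: [0.55, 0.67, 0.315, -0.387]
contact_force: [-0.0, -1.1, 0.4]
opening: -0.0005
finger_force: 0.0
```

```bash
python3 - <<'E'
from h import *
from scipy.spatial.transform import Rotation as R
np.set_printoptions(precision=4,suppress=True)
s=status.read_state();print(s['q'],s['ee_pos'],R.from_quat(s['tool_rot']).as_matrix())
ims=[]
for cam in ['scene','side','wrist']:
    im,D=vision.camera(cam);cv2.imwrite(f'pics/{cam}1.png',im[:,:,::-1])
    for n in ['bike_pivot','bike_flag_edge']:
        for r in finder.mark_of(cam,n)[:1]:
            px=r['location'];print(cam,n,round(r['confidence'],2),np.round(px),pd(cam,px,D),pz(cam,px,.095))
    ims.append(im)
a,b,c=ims
cv2.imwrite('pics/m1.png',np.hstack([cv2.resize(a[220:400,140:340],(400,360)),cv2.resize(b[200:380,220:420],(400,360))])[:,:,::-1])
E
```

```text
[-0.8759  0.9907  0.9674  0.4981  2.1114 -1.0294] [ 0.524  -0.4048  0.2047] [[-0.0965  0.9802 -0.1727]
 [ 0.4937  0.1978  0.8468]
 [ 0.8642 -0.0035 -0.5031]]
scene bike_pivot 0.87 [242. 274.] [ 0.4901 -0.204   0.0999] [ 0.4879 -0.2019  0.095 ]
scene bike_flag_edge 0.79 [224. 304.] [ 0.4647 -0.2597  0.0028] [ 0.5056 -0.2924  0.095 ]
side bike_pivot 0.86 [313. 301.] [ 0.4738 -0.2135  0.1001] [ 0.476  -0.2075  0.095 ]
side bike_flag_edge 0.77 [342. 319.] [ 0.5011 -0.2967  0.1114] [ 0.5094 -0.2794  0.095 ]
wrist bike_pivot 0.96 [321. 192.] [ 0.4852 -0.2087  0.0995] [ 0.4842 -0.2036  0.095 ]
wrist bike_flag_edge 0.69 [315. 164.] [ 0.4436 -0.0456  0.0133] [ 0.4673 -0.1556  0.095 ]
```

View pics/m1.png

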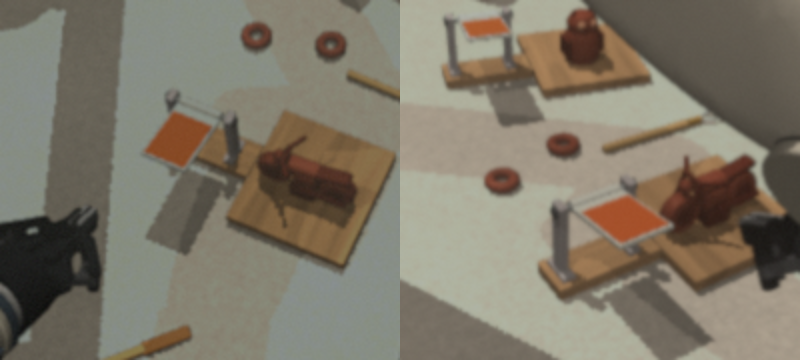

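The gripper is tilted 60°, to the right of the flag and in line with it, and the area around it is clear. I descend, slide the tip under the free edge, and work out the arc.

Emit:
servo_tool(dp=[[0,0,-0.4],[0,0,-0.4],[0,0,-0.4],[0,0,-0.4],[0,0,-0.4],[0,0,-0.4],[0,0,-0.4],[0,0,-0.4]], rotation=[[0,0,0],[0,0,0],[0,0,0],[0,0,0],[0,0,0],[0,0,0],[0,0,0],[0,0,0]])

```text
t: 5.45
ee_pos: [0.5231, -0.4046, 0.0722]
tool_rot: [0.55, 0.669, 0.315, -0.389]
contact_force: [-0.4, -0.5, 0.3]
opening: 0.0002
finger_force: 0.0
```

Emit:
servo_tool(dp=[[-0.08,0.4,0],[-0.08,0.4,0],[-0.08,0.4,0],[-0.08,0.4,0],[-0.08,0.4,0],[-0.08,0.4,0],[-0.08,0.4,0],[-0.04,0.1,0]], rotation=[[0,0,0],[0,0,0],[0,0,0],[0,0,0],[0,0,0],[0,0,0],[0,0,0],[0,0,0]])

```text
t: 6.12
ee_pos: [0.4988, -0.2866, 0.0737]
tool_rot: [0.549, 0.669, 0.315, -0.389]
contact_force: [-0.3, 0.2, -1.1]
opening: 0.0004
finger_force: 0.0
```

```bash
python3 - <<'E'
from h import *
np.set_printoptions(precision=4,suppress=True)
s=status.read_state();p=np.array(s['ee_pos']);print(s['t'],p,s['contact_force'])
P=np.array([.484,-.205,.095]);d=np.array([.2,-.98,0]);a=np.array([.98,.2,0]);Z=np.array([0,0,1.])
print('r,s',(p-P)@d,(p-P)@a)
im,D=vision.camera('side');cv2.imwrite('pics/s2.png',cv2.resize(im[220:400,220:440],(660,540))[:,:,::-1])
th=np.radians(np.linspace(10,178,33));ps=np.where(th<np.pi/2,60,60-45*(np.degrees(th)-90)/88)*np.pi/180
prev=p;pp=np.radians(60)
for k,(t,q) in enumerate(zip(th,ps)):
    e=d*np.cos(t)+Z*np.sin(t);tt=-d*np.sin(t)+Z*np.cos(t);u=-d*np.sin(q)-Z*np.cos(q)
    T=P+.072*e-tt*(.0025+.011*abs(np.sin(t+q)));X=T-.019*u
    print(k,round(np.degrees(t)),(X-prev)/.04,np.round(np.degrees(q-pp)/6*a,2)[:2]);prev=X;pp=q
E
```

```text
6.1167 [ 0.4988 -0.2866  0.0737] [-0.2829  0.1562 -1.0956]
r,s 0.08293784053934687 -0.001802257118842309
0 10 [ 0.0776 -0.1548  0.7668] [0. 0.]
1 15 [-0.0011  0.0053  0.1601] [0. 0.]
2 20 [-0.004   0.0197  0.1612] [0. 0.]
3 26 [-0.0071  0.0346  0.1609] [0. 0.]
4 31 [-0.0102  0.0498  0.1591] [0. 0.]
5 36 [-0.0133  0.0652  0.1557] [0. 0.]
6 42 [-0.0164  0.0805  0.1506] [0. 0.]
7 47 [-0.0195  0.0955  0.1437] [0. 0.]
8 52 [-0.0225  0.11    0.1351] [0. 0.]
9 57 [-0.0253  0.1239  0.1248] [0. 0.]
10 63 [-0.0279  0.1368  0.1129] [0. 0.]
11 68 [-0.0303  0.1486  0.0993] [0. 0.]
12 73 [-0.0325  0.159   0.0843] [0. 0.]
13 78 [-0.0343  0.1679  0.068 ] [0. 0.]
14 84 [-0.0357  0.1751  0.0506] [0. 0.]
15 89 [-0.0368  0.1803  0.0323] [0. 0.]
16 94 [-0.0375  0.1836  0.0284] [-0.33 -0.07]
17 99 [-0.0378  0.1851  0.0152] [-0.44 -0.09]
18 104 [-0.0377  0.185  -0.0025] [-0.44 -0.09]
19 110 [-0.0374  0.1831 -0.0202] [-0.44 -0.09]
20 115 [-0.0367  0.1796 -0.0376] [-0.44 -0.09]
21 120 [-0.0356  0.1744 -0.0545] [-0.44 -0.09]
22 126 [-0.0342  0.1677 -0.0708] [-0.44 -0.09]
23 131 [-0.0325  0.1595 -0.0864] [-0.44 -0.09]
24 136 [-0.0306  0.1498 -0.101 ] [-0.44 -0.09]
25 141 [-0.0283  0.1388 -0.1145] [-0.44 -0.09]
26 146 [-0.0258  0.1266 -0.1268] [-0.44 -0.09]
27 152 [-0.023   0.1125 -0.1364] [-0.44 -0.09]
28 157 [-0.0183  0.0897 -0.1247] [-0.44 -0.09]
29 162 [-0.0161  0.0788 -0.1313] [-0.44 -0.09]
30 168 [-0.0138  0.0674 -0.1369] [-0.44 -0.09]
31 173 [-0.0114  0.0557 -0.1415] [-0.44 -0.09]
32 178 [-0.0089  0.0436 -0.1452] [-0.44 -0.09]
```

View pics/s2.png

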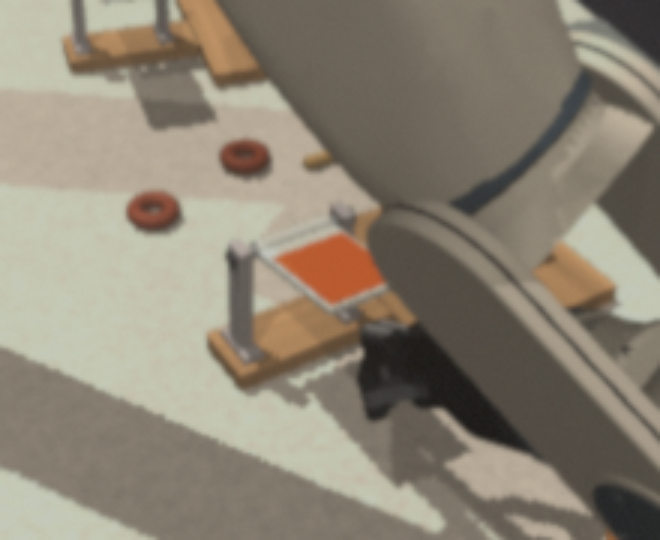

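The fingertips are under the free edge, near (385,370) in the crop, and there is no contact yet. I start lifting along the arc.

Emit:
servo_tool(dp=[[0.02,-0.04,0.19],[0.02,-0.04,0.19],[0.02,-0.04,0.19],[0.02,-0.04,0.19],[0,0.005,0.16],[-0.004,0.02,0.16],[-0.007,0.035,0.16],[-0.01,0.05,0.16]], rotation=[[0,0,0],[0,0,0],[0,0,0],[0,0,0],[0,0,0],[0,0,0],[0,0,0],[0,0,0]])

```text
t: 6.83
ee_pos: [0.5015, -0.2907, 0.1309]
tool_rot: [0.55, 0.669, 0.315, -0.388]
contact_force: [-0.1, -0.1, 0.5]
opening: -0.0002
finger_force: 0.0
```

Emit:
servo_tool(dp=[[-0.013,0.065,0.156],[-0.016,0.08,0.15],[-0.02,0.095,0.144],[-0.022,0.11,0.135],[-0.025,0.124,0.125],[-0.028,0.137,0.113],[-0.03,0.149,0.1],[-0.032,0.159,0.084]], rotation=[[0,0,0],[0,0,0],[0,0,0],[0,0,0],[0,0,0],[0,0,0],[0,0,0],[0,0,0]])

```text
t: 7.5
ee_pos: [0.494, -0.2533, 0.171]
tool_rot: [0.55, 0.669, 0.315, -0.388]
contact_force: [0.4, 1.2, 0.2]
opening: 0.0001
finger_force: 0.0
```

```bash
python3 - <<'E'
from h import *
a,_=vision.camera('scene');b,_=vision.camera('side')
cv2.imwrite('pics/m3.png',np.hstack([cv2.resize(a[220:400,140:340],(400,360)),cv2.resize(b[200:380,220:420],(400,360))])[:,:,::-1])
s=status.read_state();print(s['contact_force'],s['q'])
E
```

```text
[ 0.53797158 -0.04932492  0.64385454] [-0.77816408  0.84426773  1.37579846  0.52486422  1.84517639 -1.08567747]
```

View pics/m3.png

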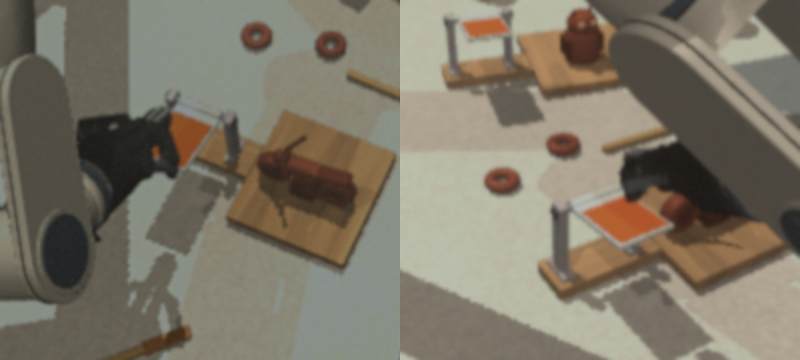

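The flag hasn't moved: the fingers passed outside its edge and are now above it. I'll check where the tips really are against the model.

```bash
python3 - <<'E'
from h import *
from scipy.spatial.transform import Rotation as R
np.set_printoptions(precision=4,suppress=True)
s=status.read_state();p=np.array(s['ee_pos']);M=R.from_quat(s['tool_rot']).as_matrix()
def proj(c,X):
    V=np.array(c['view']);x=V[:3,:3]@X+V[:3,3]
    K=np.array([[c['fx'],0,c['cx']],[0,c['fy'],c['cy']],[0,0,1]])
    return cv2.projectPoints(np.array([[x[0],-x[1],-x[2]]]),np.zeros(3),np.zeros(3),K,np.array(c['dist']))[0][0,0]
out=[]
for cam,(x0,y0) in [('scene',(170,230)),('side',(290,240))]:
    im,D=vision.camera(cam);c=vision.get_calibration(cam)
    big=cv2.resize(im[y0:y0+120,x0:x0+100],(400,480))[:,:,::-1].copy()
    for X,col in [(p,(255,0,0)),(p+.019*M[:,2],(0,255,0)),(np.array([.504,-.296,.111]),(255,255,0)),(np.array([.484,-.205,.095]),(255,0,255))]:
        q=(proj(c,X)-[x0,y0])*4;cv2.circle(big,tuple(int(v) for v in q),4,col,-1)
    out.append(big)
    # gripper cloud
    ys,xs=np.mgrid[y0:y0+120,x0:x0+100];P=np.array([pd(cam,(a,b),D) for a,b in zip(xs.ravel(),ys.ravel())])
    L=(P-p)@M; dark=im[y0:y0+120,x0:x0+100].reshape(-1,3).max(1)<60
    k=dark&(np.abs(L)<.06).all(1);print(cam,k.sum(),np.percentile(L[k],[1,10,50,90,99],axis=0))
    f=k&(L[:,2]>-.01);print('near tip',f.sum(),L[f].min(0),L[f].max(0))
cv2.imwrite('pics/m4.png',np.hstack(out))
E
```

```text
Traceback (most recent call last):
  File "h.py", line 11, in pd
    o,d=ray(cam,px);return o+d*D[int(round(px[1])),int(round(px[0]))]
        ~~~^^^^^^^^
  File "h.py", line 4, in ray
    c=vision.get_calibration(cam);K=np.array([[c['fx'],0,c['cx']],[0,c['fy'],c['cy']],[0,0,1]])
ValueError: time passes only in moves, steps and waits
```

```bash
cat >> h.py <<'E'
from scipy.spatial.transform import Rotation as R
np.set_printoptions(precision=4,suppress=True)
def proj(c,X):
    V=np.array(c['view']);x=V[:3,:3]@X+V[:3,3]
    K=np.array([[c['fx'],0,c['cx']],[0,c['fy'],c['cy']],[0,0,1]])
    return cv2.projectPoints(np.array([[x[0],-x[1],-x[2]]]),np.zeros(3),np.zeros(3),K,np.array(c['dist']))[0][0,0]
def cloud(c,D,x0,y0,w,h):
    ys,xs=np.mgrid[y0:y0+h,x0:x0+w];K=np.array([[c['fx'],0,c['cx']],[0,c['fy'],c['cy']],[0,0,1]])
    u=cv2.undistortPoints(np.stack([xs,ys],-1).reshape(-1,1,2).astype(float),K,np.array(c['dist']))[:,0]
    V=np.linalg.inv(np.array(c['view']));d=np.c_[u[:,0],-u[:,1],-np.ones(len(u))]*D[y0:y0+h,x0:x0+w].reshape(-1,1)
    return d@V[:3,:3].T+V[:3,3]
E
python3 - <<'E'
from h import *
s=status.read_state();p=np.array(s['ee_pos']);M=R.from_quat(s['tool_rot']).as_matrix();print(p)
out=[]
for cam,(x0,y0) in [('scene',(170,230)),('side',(290,240))]:
    im,D=vision.camera(cam);c=vision.get_calibration(cam)
    big=cv2.resize(im[y0:y0+120,x0:x0+100],(400,480))[:,:,::-1].copy()
    for X,col in [(p,(255,0,0)),(p+.019*M[:,2],(0,255,0)),(np.array([.504,-.296,.111]),(255,255,0)),(np.array([.484,-.205,.095]),(255,0,255))]:
        q=(proj(c,X)-[x0,y0])*4;cv2.circle(big,tuple(int(v) for v in q),4,col,-1)
    out.append(big)
    L=(cloud(c,D,x0,y0,100,120)-p)@M; dark=im[y0:y0+120,x0:x0+100].reshape(-1,3).max(1)<60
    k=dark&(np.abs(L)<.06).all(1);print(cam,k.sum(),np.percentile(L[k],[1,10,50,90,99],axis=0))
    f=k&(L[:,2]>-.01);print('near tip',f.sum(),L[f].min(0) if f.any() else '',L[f].max(0) if f.any() else '')
cv2.imwrite('pics/m4.png',np.hstack(out))
E
```

```text
[ 0.4941 -0.2534  0.1708]
scene 37 [[-0.0036 -0.0046 -0.0595]
 [-0.0006  0.0025 -0.0577]
 [ 0.0078  0.0092 -0.0435]
 [ 0.01    0.0112 -0.0336]
 [ 0.0116  0.0121 -0.0281]]
near tip 0  
side 9 [[ 0.0063 -0.0132 -0.0592]
 [ 0.0064 -0.0131 -0.0524]
 [ 0.0066 -0.0086 -0.0366]
 [ 0.0094 -0.0076 -0.032 ]
 [ 0.0115 -0.0067 -0.0295]]
near tip 0
```

View pics/m4.png

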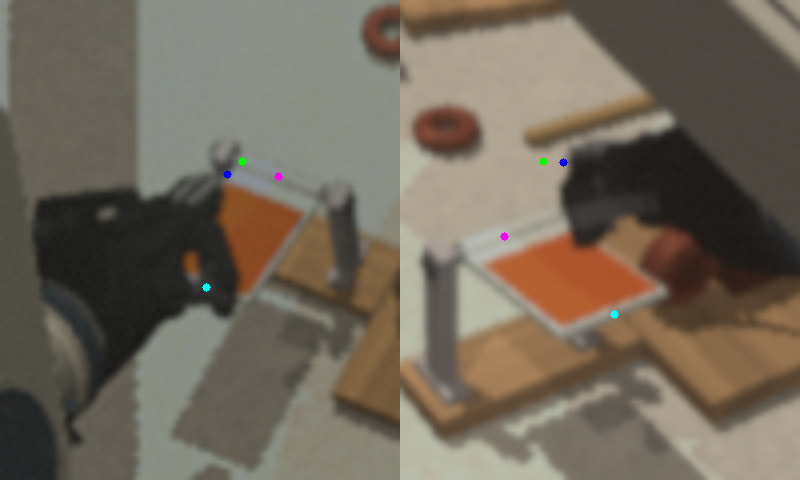

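In both views the expected tip point (green) sits in empty space between two prongs, so the fingers look open even though the reading is 0. I'll check with the wrist camera.

```bash
python3 - <<'E'
from h import *
im,D=vision.camera('wrist');cv2.imwrite('pics/w5.png',im[:,:,::-1])
s=status.read_state();p=np.array(s['ee_pos']);M=R.from_quat(s['tool_rot']).as_matrix();print(s['opening'],s['finger_force'])
c=vision.get_calibration('wrist');print(proj(c,p),proj(c,p+.019*M[:,2]),proj(c,p+.04*M[:,1]),proj(c,p-.04*M[:,1]))
print(M.T@(np.linalg.inv(np.array(c['view']))[:3,3]-p))
E
```

```text
-0.00012534372693085572 0.0
[320.7776 292.6354] [320.5362 277.2102] [400.7052 292.7501] [240.8598 292.6206]
[ 0.0802 -0.0014 -0.1622]
```

View pics/w5.png

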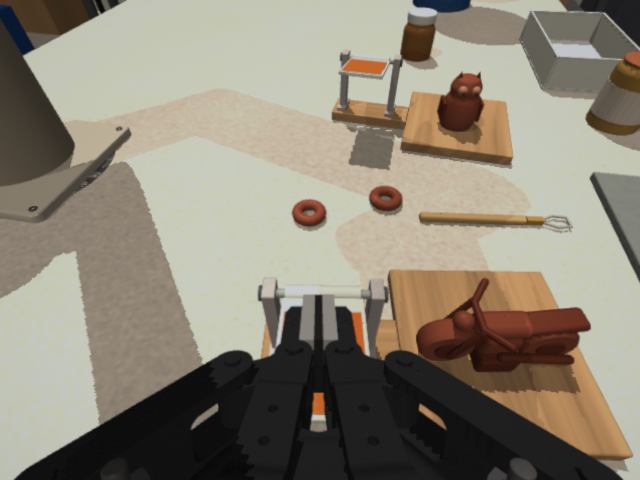

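The wrist view shows the fingers shut, with the pale tips ending at about (320,297). That is short of where the model puts them at (320,277), so I measure the true tip.

```bash
python3 - <<'E'
from h import *
s=status.read_state();p=np.array(s['ee_pos']);M=R.from_quat(s['tool_rot']).as_matrix()
X,e=tri(ray('scene',[223.75,276.25]),ray('side',[333,280]));print(X,e,M.T@(X-p))
im,D=vision.camera('wrist');c=vision.get_calibration('wrist')
L=(cloud(c,D,280,270,80,150)-p)@M
L=L.reshape(150,80,3)
for r in range(20,150,8):print(270+r,L[r,34],L[r,40],L[r,46])
f=L.reshape(-1,3);f=f[(np.abs(f)<.05).all(1)];print(f.max(0))
for z in(-.02,-.01,0,.01,.019):print(z,proj(c,p+M@np.array([.011,0,z])))
E
```

```text
[ 0.4949 -0.2644  0.1783] 0.0031317308386799147 [ 0.0018 -0.0013 -0.0129]
290 [-0.0361 -0.0044  0.0772] [-0.0361  0.0001  0.0772] [-0.0363  0.0045  0.0777]
298 [ 0.0112 -0.0031 -0.0278] [ 0.0112 -0.0006 -0.0278] [ 0.0109  0.0019 -0.0272]
306 [ 0.0107 -0.003  -0.0338] [ 0.011  -0.0006 -0.0344] [ 0.0109  0.0018 -0.0342]
314 [ 0.0103 -0.003  -0.0396] [ 0.0108 -0.0006 -0.0404] [ 0.0105  0.0017 -0.0398]
322 [ 0.0096 -0.0029 -0.0442] [ 0.0102 -0.0007 -0.0451] [ 0.0106  0.0016 -0.0459]
330 [ 0.0107 -0.0028 -0.0514] [ 0.0108 -0.0007 -0.0516] [ 0.0108  0.0014 -0.0516]
338 [ 0.0112 -0.0028 -0.0571] [ 0.0111 -0.0007 -0.057 ] [ 0.01    0.0014 -0.0554]
346 [ 0.0078 -0.0028 -0.0568] [ 0.0082 -0.0007 -0.0574] [ 0.0116  0.0012 -0.0624]
354 [ 0.0053 -0.0028 -0.0577] [ 0.005  -0.0007 -0.0574] [ 0.0119  0.0011 -0.067 ]
362 [ 0.0018 -0.0028 -0.0574] [ 0.0016 -0.0007 -0.0571] [ 0.01    0.0011 -0.0684]
370 [-0.0021 -0.0028 -0.0567] [-0.0017 -0.0007 -0.0571] [ 0.0078  0.0011 -0.0693]
378 [-0.0045 -0.0028 -0.0578] [-0.0046 -0.0007 -0.0577] [ 0.0028  0.0012 -0.0669]
386 [-0.0088 -0.0028 -0.0568] [-0.0089 -0.0007 -0.0567] [-0.0005  0.0012 -0.0666]
394 [-0.0649 -0.0036  0.0034] [-0.0659 -0.0002  0.0045] [-0.0027  0.0012 -0.0677]
402 [-0.0658 -0.0036 -0.0017] [-0.0662 -0.0003 -0.0013] [-0.0066  0.0012 -0.0668]
410 [-0.0683 -0.0035 -0.0048] [-0.0683 -0.0003 -0.0048] [-0.0086  0.0012 -0.0682]
418 [-0.0701 -0.0035 -0.0085] [-0.0709 -0.0003 -0.0077] [-0.0106  0.0012 -0.0695]
[0.012  0.0263 0.05  ]
-0.02 [321.2208 290.1449]
-0.01 [321.0433 280.6563]
0 [320.885  272.1965]
0.01 [320.743  264.6061]
0.019 [320.6272 258.412 ]
```

The fingertips are actually about 20 mm behind the reported TCP, not 19 mm ahead of it, which explains the miss. I back out, go down and slide in 40 mm deeper.

Emit:
servo_tool(dp=[[0.17,-0.82,0],[0.17,-0.82,0],[0.16,-0.81,0],[0,0,-0.5],[0,0,-0.6],[0,0,-0.6],[0,0,-0.6],[0,0,-0.5]], rotation=[[0,0,0],[0,0,0],[0,0,0],[0,0,0],[0,0,0],[0,0,0],[0,0,0],[0,0,0]])

```text
t: 8.52
ee_pos: [0.5135, -0.3516, 0.0561]
tool_rot: [0.55, 0.668, 0.315, -0.389]
contact_force: [-0.4, 0.3, 0.5]
opening: 0.0
finger_force: 0.0
```

Emit:
servo_tool(dp=[[0,0,0],[-0.1,0.5,0],[-0.1,0.5,0],[-0.1,0.5,0],[-0.1,0.5,0],[-0.1,0.5,0],[0,0,0],[0,0,0]], rotation=[[0,0,0],[0,0,0],[0,0,0],[0,0,0],[0,0,0],[0,0,0],[0,0,0],[0,0,0]])

```text
t: 9.18
ee_pos: [0.4944, -0.2516, 0.0596]
tool_rot: [0.549, 0.669, 0.315, -0.388]
contact_force: [-0.1, -1.2, 0.1]
opening: 0.0002
finger_force: 0.0
```

```bash
cat > arc.py <<'E'
from h import *
import sys
s=status.read_state();p=np.array(s['ee_pos']);print(s['t'],p,s['contact_force'])
P=np.array([.484,-.205,.095]);d=np.array([.2,-.98,0]);a=np.array([.98,.2,0]);Z=np.array([0,0,1.])
print('r,s',(p-P)@d,(p-P)@a)
M=R.from_quat(s['tool_rot']).as_matrix()
for cam in ['side','wrist']:
    im,D=vision.camera(cam);c=vision.get_calibration(cam);q=proj(c,p-.02*M[:,2]);print(cam,q)
    x0,y0=(290,270) if cam=='side' else (240,230)
    cc=cv2.resize(im[y0:y0+160,x0:x0+160],(400,400))[:,:,::-1].copy();cv2.circle(cc,tuple(int(v) for v in (q-[x0,y0])*2.5),3,(0,255,0),-1)
    out=cc if cam=='side' else np.hstack([out,cc])
cv2.imwrite('pics/a%d.png'%int(s['t']*100),out)
th=np.radians(np.linspace(10,178,33));ps=np.where(th<np.pi/2,60,60-45*(np.degrees(th)-90)/88)*np.pi/180
prev=p;pp=np.radians(60)
for k,(t,q) in enumerate(zip(th,ps)):
    e=d*np.cos(t)+Z*np.sin(t);tt=-d*np.sin(t)+Z*np.cos(t);u=-d*np.sin(q)-Z*np.cos(q)
    T=P+.065*e-tt*(.0025+.011*abs(np.sin(t+q)));X=T+.02*u
    print(k,round(np.degrees(t)),(X-prev)/.04,X,np.round(np.degrees(q-pp)/6*a,2)[:2]);prev=X;pp=q
E
python3 arc.py; ls pics
```

```text
9.1833 [ 0.4944 -0.2516  0.0596] [-0.1001 -1.2114  0.0689]
r,s 0.04770492682298789 0.0008646991881251388
side [334.2643 327.0667]
wrist [320.8382 309.3861]
0 10 [-0.015  -0.0346  0.6021] [ 0.4938 -0.2529  0.0836] [0. 0.]
1 15 [-0.0004  0.0018  0.1444] [ 0.4938 -0.2529  0.0894] [0. 0.]
2 20 [-0.003   0.0149  0.1459] [ 0.4936 -0.2523  0.0953] [0. 0.]
3 26 [-0.0058  0.0285  0.1462] [ 0.4934 -0.2511  0.1011] [0. 0.]
4 31 [-0.0086  0.0424  0.145 ] [ 0.4931 -0.2494  0.1069] [0. 0.]
5 36 [-0.0115  0.0565  0.1423] [ 0.4926 -0.2472  0.1126] [0. 0.]
6 42 [-0.0144  0.0706  0.1381] [ 0.492  -0.2444  0.1181] [0. 0.]
7 47 [-0.0173  0.0846  0.1322] [ 0.4913 -0.241   0.1234] [0. 0.]
8 52 [-0.02    0.0981  0.1247] [ 0.4905 -0.2371  0.1284] [0. 0.]
9 57 [-0.0227  0.1111  0.1156] [ 0.4896 -0.2326  0.133 ] [0. 0.]
10 63 [-0.0252  0.1232  0.1048] [ 0.4886 -0.2277  0.1372] [0. 0.]
11 68 [-0.0274  0.1344  0.0926] [ 0.4875 -0.2223  0.1409] [0. 0.]
12 73 [-0.0294  0.1442  0.0789] [ 0.4864 -0.2165  0.1441] [0. 0.]
13 78 [-0.0312  0.1527  0.064 ] [ 0.4851 -0.2104  0.1466] [0. 0.]
14 84 [-0.0326  0.1596  0.048 
[... 757 characters left out ...]
141 [-0.0187  0.0918 -0.1288] [ 0.4721 -0.1465  0.1218] [-0.44 -0.09]
26 146 [-0.0162  0.0795 -0.1384] [ 0.4714 -0.1434  0.1162] [-0.44 -0.09]
27 152 [-0.0134  0.0656 -0.1453] [ 0.4709 -0.1407  0.1104] [-0.44 -0.09]
28 157 [-0.0088  0.0431 -0.131 ] [ 0.4705 -0.139   0.1052] [-0.44 -0.09]
29 162 [-0.0066  0.0326 -0.1351] [ 0.4703 -0.1377  0.0998] [-0.44 -0.09]
30 168 [-0.0044  0.0218 -0.1383] [ 0.4701 -0.1368  0.0942] [-0.44 -0.09]
31 173 [-0.0022  0.0107 -0.1406] [ 0.47   -0.1364  0.0886] [-0.44 -0.09]
32 178 [ 0.0001 -0.0006 -0.1421] [ 0.47   -0.1364  0.0829] [-0.44 -0.09]
a918.png
m1.png
m3.png
m4.png
s2.png
scene0.png
scene0c.png
scene1.png
side0.png
side0c.png
side1.png
w5.png
wrist1.png
```

Emit:
servo_tool(dp=[[-0.005,-0.01,0.2],[-0.005,-0.01,0.2],[-0.005,-0.01,0.2],[0,0,0.145],[-0.003,0.015,0.145],[-0.006,0.03,0.145],[-0.009,0.04,0.145],[-0.012,0.056,0.142]], rotation=[[0,0,0],[0,0,0],[0,0,0],[0,0,0],[0,0,0],[0,0,0],[0,0,0],[0,0,0]])

```text
t: 9.95
ee_pos: [0.4923, -0.2474, 0.1119]
tool_rot: [0.55, 0.669, 0.315, -0.388]
contact_force: [0.1, 0.4, -0.6]
opening: -0.0
finger_force: 0.4
```

```bash
python3 arc.py|head -4; ls pics|grep a
```

```text
9.95 [ 0.4923 -0.2474  0.1119] [ 0.109   0.3504 -0.5559]
r,s 0.04319217952025953 -0.00031307671577013134
side [333.2002 304.8279]
wrist [320.4976 313.265 ]
a918.png
a994.png
```

View pics/a994.png

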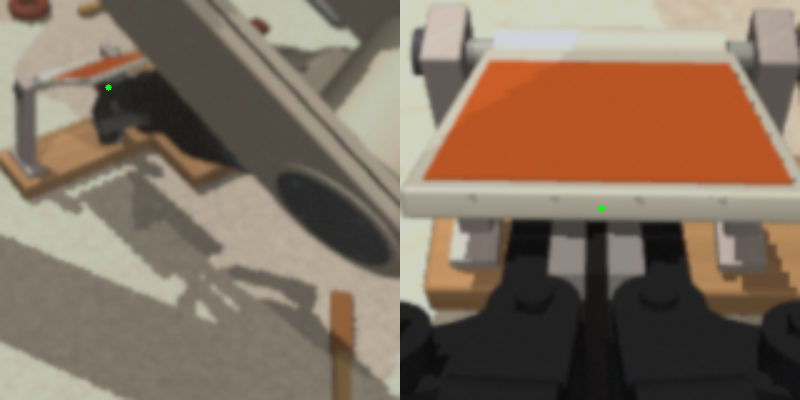

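The wrist view shows the flag's edge lifted and resting on the finger, well over the hinge side. I continue along the arc.

Emit:
servo_tool(dp=[[-0.014,0.07,0.138],[-0.017,0.085,0.132],[-0.02,0.098,0.125],[-0.023,0.111,0.116],[-0.025,0.123,0.105],[-0.027,0.134,0.093],[-0.029,0.144,0.079],[-0.031,0.153,0.064]], rotation=[[0,0,0],[0,0,0],[0,0,0],[0,0,0],[0,0,0],[0,0,0],[0,0,0],[0,0,0]])

```text
t: 10.72
ee_pos: [0.4849, -0.2102, 0.1459]
tool_rot: [0.55, 0.669, 0.315, -0.388]
contact_force: [0.2, -0.8, 0.0]
opening: 0.0002
finger_force: 0.3
```

Emit:
servo_tool(dp=[[-0.033,0.16,0.048],[-0.034,0.165,0.031],[-0.031,0.15,0],[-0.03,0.145,-0.021],[-0.029,0.143,-0.036],[-0.029,0.14,-0.051],[-0.028,0.135,-0.066],[-0.026,0.129,-0.08]], rotation=[[0,0,0],[0,0,0],[-0.33,-0.07,0],[-0.44,-0.09,0],[-0.44,-0.09,0],[-0.44,-0.09,0],[-0.44,-0.09,0],[-0.44,-0.09,0]])

```text
t: 11.38
ee_pos: [0.4752, -0.1635, 0.1385]
tool_rot: [0.588, 0.715, 0.238, -0.293]
contact_force: [-0.1, -0.3, 1.0]
opening: 0.0
finger_force: 0.2
```

Emit:
servo_tool(dp=[[-0.025,0.122,-0.093],[-0.023,0.113,-0.106],[-0.021,0.103,-0.118],[-0.019,0.092,-0.129],[-0.016,0.08,-0.138],[-0.013,0.066,-0.145],[-0.009,0.043,-0.131],[-0.007,0.033,-0.135]], rotation=[[-0.44,-0.09,0],[-0.44,-0.09,0],[-0.44,-0.09,0],[-0.44,-0.09,0],[-0.44,-0.09,0],[-0.44,-0.09,0],[-0.44,-0.09,0],[-0.44,-0.09,0]])

```text
t: 12.05
ee_pos: [0.4697, -0.1374, 0.0987]
tool_rot: [0.622, 0.757, 0.125, -0.154]
contact_force: [0.6, -0.7, 0.2]
opening: -0.0001
finger_force: 0.2
```

```bash
python3 arc.py|head -4; ls pics|grep a; python3 - <<'E'
from h import *
im,D=vision.camera('wrist')
im,D=vision.camera('scene');c=vision.get_calibration('scene')
L=cloud(c,D,200,220,90,90)-[.484,-.205,.095];d=np.array([.2,-.98,0]);a=np.array([.98,.2,0])
r,s,z=L@d,L@a,L[:,2]
hsv=cv2.cvtColor(im,cv2.COLOR_RGB2HSV)[220:310,200:290].reshape(-1,3)
k=(np.abs(s)<.035)&(np.abs(r)<.11)&(hsv[:,0]>40)&(hsv[:,0]<90)&(hsv[:,1]>90)
print(k.sum(),np.c_[r,s,z][k][::20])
cv2.imwrite('pics/sc_late.png',cv2.resize(im[190:370,150:350],(700,600))[:,:,::-1])
E
```

```text
12.05 [ 0.4697 -0.1374  0.0987] [ 0.5591 -0.7383  0.2176]
r,s -0.06905886161018038 -0.0004809695549707147
side [300.2608 275.2632]
wrist [322.0451 316.2766]
a1205.png
a918.png
a994.png
194 [[ 0.0167  0.0269  0.1404]
 [-0.0462 -0.0124  0.0138]
 [-0.0496  0.0197  0.0191]
 [-0.0322 -0.0106  0.0164]
 [-0.0359  0.004   0.0154]
 [-0.0356  0.0009  0.0094]
 [-0.0324 -0.0004  0.0085]
 [-0.0292  0.0042  0.0114]
 [-0.0309  0.0172  0.0124]
 [-0.0277  0.0156  0.0068]]
```

The green face is up at about 162°, which matches the model. I press it the rest of the way down.

Emit:
servo_tool(dp=[[-0.004,0.022,-0.138],[-0.002,0.011,-0.14],[0,0,-0.142],[0,0,-0.03],[0,0,0],[0,0,0],[0,0,0],[0,0,0]], rotation=[[-0.44,-0.09,0],[-0.44,-0.09,0],[-0.44,-0.09,0],[0,0,0],[0,0,0],[0,0,0],[0,0,0],[0,0,0]])

```text
t: 12.92
ee_pos: [0.47, -0.1373, 0.0807]
tool_rot: [0.63, 0.766, 0.082, -0.101]
contact_force: [0.8, 0.4, -0.2]
opening: 0.0001
finger_force: 0.0
```

Emit:
servo_tool(dp=[[0,0,-0.05],[0,0,-0.05],[0,0,0],[0,0,0],[0,0,0],[0,0,0],[0,0,0],[0,0,0]], rotation=[[0,0,0],[0,0,0],[0,0,0],[0,0,0],[0,0,0],[0,0,0],[0,0,0],[0,0,0]])

```text
t: 13.58
ee_pos: [0.4704, -0.1372, 0.079]
tool_rot: [0.629, 0.766, 0.082, -0.1]
contact_force: [-5.9, -0.9, 24.6]
opening: -0.0002
finger_force: 12.7
```

Firm contact (24 N): the flag is at its stop. I lift straight up, clear of it.

Emit:
servo_tool(dp=[[0,0,0.1],[0,0,0.3],[0,0,0.6],[0,0,0.7],[0,0,0.7],[0,0,0.7],[0,0,0.7],[0,0,0.7]], rotation=[[0,0,0],[0,0,0],[0,0,0],[0,0,0],[0,0,0],[0,0,0],[0,0,0],[0,0,0]])

```text
t: 14.25
ee_pos: [0.4694, -0.1367, 0.2586]
tool_rot: [0.63, 0.766, 0.082, -0.1]
contact_force: [-0.6, 0.1, -0.1]
opening: -0.0001
finger_force: 0.0
```

Emit:
servo_tool(dp=[[-0.2,-0.2,0.3],[-0.2,-0.2,0.3],[0,0,0],[0,0,0],[0,0,0],[0,0,0],[0,0,0],[0,0,0]], rotation=[[0,0,0],[0,0,0],[0,0,0],[0,0,0],[0,0,0],[0,0,0],[0,0,0],[0,0,0]])

```text
t: 14.92
ee_pos: [0.4537, -0.1523, 0.2799]
tool_rot: [0.629, 0.766, 0.082, -0.101]
contact_force: [0.0, 0.0, 0.1]
opening: 0.0001
finger_force: 0.0
```

```bash
python3 - <<'E'
from h import *
d=np.array([.2,-.98,0]);a=np.array([.98,.2,0])
out=[]
for cam,(x0,y0) in [('scene',(200,200)),('side',(240,220))]:
    im,D=vision.camera(cam);c=vision.get_calibration(cam)
    L=cloud(c,D,x0,y0,120,110)-[.484,-.205,.095];r,s,z=L@d,L@a,L[:,2]
    hsv=cv2.cvtColor(im,cv2.COLOR_RGB2HSV)[y0:y0+110,x0:x0+120].reshape(-1,3)
    k=(np.abs(s)<.03)&(r<-.015)&(r>-.09)&(np.abs(z)<.05)
    print(cam,k.sum(),np.polyfit(r[k],z[k],1) if k.sum()>9 else '',np.median(hsv[k],0))
    out.append(cv2.resize(im[y0-20:y0+130,x0-40:x0+160],(400,300)))
cv2.imwrite('pics/end.png',np.hstack(out)[:,:,::-1]); s=status.read_state();print(s['ee_pos'],s['contact_force'])
E
```

```text
scene 574 [-0.0034  0.0029] [ 65. 113. 104.]
side 590 [0.0142 0.0038] [ 64.  99. 129.]
[ 0.4537 -0.1525  0.2802] [0.549  0.6674 0.1724]
```

View pics/end.png

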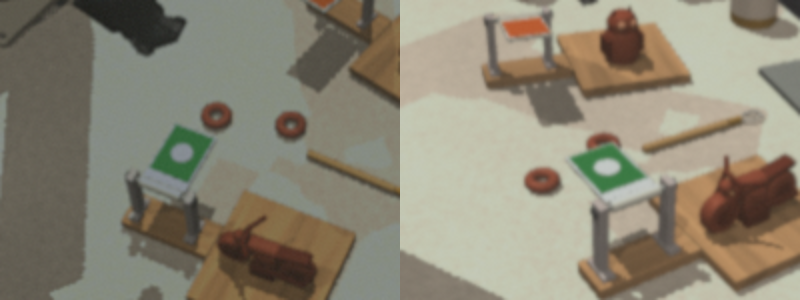

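The flag lies level with its green face and white disc up, near (180,152) in the scene crop. The figures and loose things in view haven't moved, and the hand is clear.

```bash
python3 -c "
from plant import ticket;print(ticket.finish_job())"
```

```text
the job is handed in; nothing more can be done
None
```

The motorcycle's flag is turned over and lies level (within about 1° by depth) with its green face up; nothing else in the final pictures looked moved, the hand is clear, and the job was handed in after about 15 s of the 48 s, with no verdict returned.

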